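# Shear the top test tile onto the reading stage and seat it under the clip

### The job

Take the top tile off the stack for reading: slide it sideways, without lifting it, off the others onto the dark glass of the reading stage, press it square against the back rail, then slide it along the rail under the spring clip and press it home against the end stop, so that it sits squarely in the corner. Each time press firmly for a moment, with half a kilo or so on the rail or stop itself (the clip's drag not counted), but never much over a kilo, or the ceramic chips. Leave the other tiles in their neat stack and everything else on the bench where it is.

Things in the scene. Friction and masses are not known exactly. Their poses are not given: they have to be found in the camera images.
- tile_top: The top tile of the stack: white glazed ceramic test tile with six shallow round wells, 66 mm (its x) by 96 mm (its y) by 8 mm thick, about 120 g, edges rounded by 1 mm. Origin at its centre, half-way up (upper face 4 mm above). Its y axis points from the tray to the reading stage.
- tile_2: The second tile, directly under the top one, same size and axes, origin at its centre. It lies free: only friction holds it (glazed on glazed, coefficient about 0.3; the tray's walls do not reach it).
- tile_3: Third tile down, the same.
- tile_4: Fourth tile down, the same.
- tile_5: Bottom tile, the same; its underside is 8 mm above the bench.
- tray: Open grey tray that holds the stack, fixed, 78 mm (x) by 108 mm (y), walls 4 mm thick and only 22 mm high; origin at the centre of its underside. It stands 3 to 9 mm from the reading stage's entry edge, roughly in line with it. The top tile's underside starts 2 mm above the stage's glass.
- viewer: The reading stage, fixed: a slim grey box 150 mm (x) by 210 mm (y) with a dark glass top 38 mm above its underside, where its origin lies, at the centre. Its y axis runs along the glass from the entry edge (y = -105 mm, no rim, next to the tray) to the end stop; its x axis points away from the robot, to the back rail. No rim on the near side. Beyond the end stop: a control strip.
- clip (a joint): Spring-steel clip of the stage, a 12 mm wide blade screwed down beyond the end stop (at the stage's x = 12 mm), reaching back over the stop; its turned-up tip is 30 mm in front of the stop, 15 mm above the glass. The tile's leading edge lifts it, against 2 to 5 N of resistance over the last 22 mm; it then bears on the tile with 3 N. Value: lift angle, rad, 0 at rest, about 0.04 on the tile.
- end_stop: Aluminium end stop on the glass, a bar 90 mm long, 8 mm deep, 6 mm high, fixed to the stage, with its axes. Origin at the middle of the face that meets the tile, at glass level; its y axis points out of the glass area, so a tile that is home has its centre at y = -48 mm in this frame.
- back_rail: Aluminium back rail on the glass, a bar 130 mm long (along y), 8 mm deep, 6 mm high, on the side away from the robot. Origin at the middle of the face that meets the tile, at glass level; its x axis points away from the robot, so a tile that is home has its centre at x = -33 mm in this frame. The tile starts 8 to 20 mm short of the rail's line.
- dropper_a: White reagent dropper bottle with white cap, 27 mm across, 72 mm tall, behind the reading stage; origin at the centre of its underside. Bystander.
- dropper_b: The same with black cap. Bystander.
- tube_a: Blood tube lying on the bench, 92 mm long, 16 mm wide cap, beyond the control strip; origin under its closed end. Bystander.
- tube_b: Another lying blood tube. Bystander.
- marker: Marker pen lying behind the tray, 125 mm long, 12 mm thick; origin under its middle. Bystander.
- timer: White bench timer, 62 x 62 x 16 mm, to the right of the tray; origin at the centre of its underside. Bystander.
Mind the look-alikes: they are no part of the job. What is shaped like the tile_top but blue is not meant.

How it is judged:
On the way, in this order (a step that is already met when the one before it is completed fails the run):
1. the tile is pressed against the back rail (at least 3 N) (contact force between tile_top and back_rail above 3 N), for 0.2 s.
2. the tile is pressed home against the end stop (at least 3 N) (contact force between tile_top and end_stop above 3 N), for 0.2 s.
At the end, for the whole second after the job is handed in: The top tile lies flat on the glass (within 0.03 rad), within 2 mm of the end stop and within 2 mm of the back rail, square to the stage within 0.035 rad, at rest; the four other tiles are within 4 mm of where they were and the bystanders within 20 mm (y of tile_top in the frame of end_stop above -0.05 m and x of tile_top in the frame of back_rail above -0.035 m and angle between the y axis of tile_top and the y axis of viewer, either way round below 0.035 rad and angle between tile_top's own z axis and vertical below 0.03 rad and z of tile_top in the frame of viewer between 0.04 and 0.044 m and linear speed of tile_top below 0.01 m/s and distance of each of tile_2, tile_3, tile_4, tile_5 from where it was at the start of the episode below 0.004 m and distance of each of dropper_a, dropper_b, tube_a, tube_b, marker, timer from where it was at the start of the episode below 0.02 m); the robot touches nothing.
It fails at once if the tile is pressed on the end stop or the back rail with more than 15 N (contact force between tile_top and end_stop above 15 N or contact force between tile_top and back_rail above 15 N).
It fails at once if the top tile is lifted (its centre more than 8 mm above where it lay) or tipped by more than 0.25 rad (height (world z) of tile_top above 0.052 m or angle between tile_top's own z axis and vertical above 0.25 rad).
It fails at once if another tile of the stack is shifted by more than 4 mm (distance of any of tile_2, tile_3, tile_4, tile_5 from where it was at the start of the episode above 0.004 m).
It fails at once if a bystander is shifted by more than 20 mm (distance of any of dropper_a, dropper_b, tube_a, tube_b, marker, timer from where it was at the start of the episode above 0.02 m).
It also fails if it takes over 72 s, if anything falls off the work surface, if the arm or the gripper's body presses on something with over 40 N, if the wrist force passes 120 N, or if a joint passes its speed limit or range.

### The arm

A 6-joint arm with a two-finger parallel gripper is mounted at the origin on the work surface. World frame = base frame: x ahead of the robot, y to its left, z up, the work surface at z = 0. Lengths are in m, angles in rad, forces in N, time in s.
With the tool pointing down it reaches from about 0.325 to 1 m from the base axis. Payload 5.1 kg.
Tool frame: the origin (TCP) lies midway between the tips of the shut fingers; the grasp point (between the pads) lies 19 mm behind it; y points along the fingers, z is the direction in which the jaws open and shut, and the axes are right-handed (so a half turn about y gives the same grasp; the last joint's range is limited). The gripper opens to 85 mm and grips with 20 to 120 N. Pads are 22 mm wide; open, the fingers measure 114 mm over their backs; the gripper's body (76 mm by 85 mm) begins 54 mm behind the grasp point. The pads swing forward as they close: fully open they stand 13 mm farther back than shut.
Start: joints at [-0.083, 0.124, 1.65, -0, 1.367, -0.083], TCP at [0.65, -0, 0.231] pointing down, gripper open.
Joint ranges: [-2.61, 2.61], [-1.02, 2.33], [0.03, 2.71], [-1.35, 4.49], [0.32, 2.68], [-2.91, 2.91]. Speed limits (rad/s): [2.57, 2.57, 3.14, 3.14, 3.14, 3.14].

### API

Orientations are given as [roll, pitch, yaw] about the fixed x, y, z axes, in that order (R = Rz(yaw) Ry(pitch) Rx(roll)).
In Python, from rig import * gives the robot as it stands.
- The arm moves only by the tool drive_tool, never from a script. Its argument "moves" is a list of rows, each a list of 3 entries, a list of its own where there are three numbers: the shift along the tool's x, y, z in cm, then the turn, a rotation vector about the tool's x, y, z in rad, then the finger opening in cm, from 0 to 8.54. In form: [[[x, y, z], [ax, ay, az], fingers], ...]. A call has 1 to 8 rows; each row shifts and turns the commanded pose from where the row before left it, along the tool's axes as they then stand; what a row does not reach is not made up. A row lasts 1/12 s, in which the tool goes at most 41.7 mm and 7.16 degrees, less where a joint would pass 70% of its speed; a pose out of reach is approached as far as the arm can. A call is refused whole if a number of a shift passes 4.17 or a number of a turn 0.125, either way. A call with a gripper value outside its range is refused whole. The fingers move at their own pace and stop on an object; the grip force is fixed at half the most. Time passes only in rows, so rows that do not move let the fingers close. It gives the time, the measured TCP pose, the force and the opening at its end, in the units of the state.
- get_obs(): the state, without advancing time (a new reading comes with each control period).
- camera(name): name is "scene" or "side" or "wrist"; returns a dict with "frame" (400x640x3 uint8, blue, green, red), "mtx" (3x3 intrinsics, pixels), "xyz" and "rotation" of the camera in the world. Camera axes: x right, y up, looking along -z (the intrinsics and any distortion apply to the point x, -y, -z); pixel columns grow to the right and rows downward; lengths in m; the calibration is good to about 2 mm. The wrist camera is an equidistant fisheye: a pixel r from the principal point sees the ray r / f radians off the axis. A picture is of the moment at which its call begins. There is no depth.
- finish_job(): hands the job in, once; it reports no verdict.
Trained networks look in the newest picture that a camera, given by its name, has taken for a name from the list of things; names that differ only in an ending like _2 or _b are one class to them, and where a whole thing is asked for, a point or a joint stands for the part that bears it (a point fixed in the world has none). Each returns a list of dicts, best first, with "conf" (0 to 1); they miss things now and then, are a little off and sometimes report something else, mostly with a low value. They report only what shows in the picture. A call takes as long as a camera call. They do not tell look-alikes from the thing itself.
- search_frame(camera, thing): "extent" ([left, top, right, bottom] in pixels, round what is visible of it).
- landmark_of(camera, thing): "position" ([row, column] in pixels: a listed point, or the origin of a listed thing).
The state is a dict: "clock": time; "qpos": joint angles; "qvel": joint speeds; "tau": joint torques, N m; "ee_pos": TCP position; "eef_rot": TCP orientation; "force": force on the tool from outside, world axes, zero at the start; "wrist_torque": the same for the moment, N m; "grip_width": finger opening in m.
Only numpy, scipy, OpenCV 4.12 (cv2) and the standard library are available. Lean on these libraries where they do the work, as an engineer would, in place of code of your own. Each camera call takes 0.05 s, during which the arm holds its last target.

## Working session

There is one attempt and no reset: what is moved stays moved. The work goes in short steps, Python scripts to look and compute and a tool call to move; the robot and the scene stay as the last step left them, time stands still between calls to the robot, and variables do not carry over. Pictures are saved under pics/ and viewed, and the job is handed in when it is done.

Besides the shell and the picture viewer there is one more tool, called as a command line: name --argument value ..., lists and objects as JSON in quotes. drive_tool: Moves the arm, as the interface text tells. Its arguments: {"type":"object","properties":{"moves":{"type":"array"}},"required":["moves"]}

```bash
ls; mkdir -p pics
python3 - <<'E'
from rig import *
import cv2
o=get_obs();print(o)
for n in ["scene","side","wrist"]:
    c=camera(n);cv2.imwrite(f"pics/{n}0.png",c["frame"]);print(n,c["mtx"],c["xyz"],c["rotation"])
    for t in ["tile_top","tray","viewer","end_stop","back_rail","clip"]:
        print(n,t,[(x["conf"],x["extent"]) for x in search_frame(n,t)][:3],[(x["conf"],x["position"]) for x in landmark_of(n,t)][:3])
E
```

```text
pics
{'clock': 0.0, 'qpos': array([-8.26096968e-02,  1.24487672e-01,  1.65169523e+00,  2.89583297e-06,
        1.36747187e+00, -8.26189991e-02]), 'qvel': array([-0.00108753,  0.00056187,  0.00082934, -0.0004742 , -0.00141441,
        0.00171823]), 'tau': array([ 3.96925461e-04, -4.23608243e+01, -3.65454090e+01,  2.94756808e-05,
        6.89593100e-03,  2.82237529e-06]), 'ee_pos': array([6.49387361e-01, 1.61387999e-05, 2.30051739e-01]), 'eef_rot': array([-1.57285118e+00,  1.73001768e-04, -1.57078779e+00]), 'force': array([-0.12902265,  0.05606854, -0.45080618]), 'wrist_torque': array([ 0.00590248, -0.0455201 , -0.017271  ]), 'grip_width': 0.08535210003094688}
scene [[512.02622421   0.         329.36539317]
 [  0.         512.02622421 201.0831873 ]
 [  0.           0.           1.        ]] [ 1.2575404  -0.19083352  0.61758676] [ 0.92414432 -0.013694    1.25225363]
scene tile_top [(0.94, [134.1, 205.6, 194.7, 243.0]), (0.84, [260.7, 216.0, 325.9, 262.0]), (0.39, [428.3, 176.4, 467.3, 209.0])] [(0.94, [236.5, 292.9]), (0.73, [190.3, 245.9]), (0.61, [223.0, 163.5])]
scene tray [(0.75, [255.7, 246.8, 331.1, 283.2])] []
scene viewer [(0.69, [303.7, 177.2, 454.0, 270.0])] [(0.61, [227.7, 371.3]), (0.16, [194.3, 416.5])]
scene end_stop [(0.72, [385.0, 188.6, 416.8, 213.4]), (0.52, [275.4, 250.2, 325.2, 265.7])] [(0.43, [202.6, 398.3])]
scene back_rail [(0.64, [356.3, 212.3, 415.6, 240.7])] [(0.91, [222.1, 386.6])]Traceback (most recent call last):
  File "<stdin>", line 7, in <module>
ValueError: it knows: back_rail, dropper, end_stop, marker, tile, tile_top, timer, tray, tube, viewer
```

Run:
```python
from rig import *
import cv2
print(get_obs()["clock"])
for n in ["side","wrist","scene"]:
    c=camera(n);cv2.imwrite(f"pics/{n}0.png",c["frame"]);print(n,c["mtx"].tolist(),c["xyz"],c["rotation"])
    if n=="scene":continue
    for t in ["tile_top","tray","viewer","end_stop","back_rail"]:
        print(n,t,[(x["conf"],x["extent"]) for x in search_frame(n,t)][:3],[(x["conf"],x["position"]) for x in landmark_of(n,t)][:3])
print(get_obs()["clock"])
```

```text
0.6
side [[435.7198275760174, 0.0, 323.17304843504684], [0.0, 435.7198275760174, 199.3116506493696], [0.0, 0.0, 1.0]] [ 0.50050446 -0.50234908  0.63998906] [ 0.75447791 -0.01747538 -0.10051   ]
side tile_top [(0.94, [207.2, 250.7, 270.0, 313.4]), (0.77, [241.9, 338.4, 306.1, 396.5]), (0.65, [332.4, 214.4, 387.5, 261.7])] [(0.98, [372.1, 272.8]), (0.74, [235.3, 356.5]), (0.69, [278.5, 238.5])]
side tray [(0.81, [328.9, 226.8, 389.1, 281.1]), (0.56, [334.4, 233.5, 370.4, 272.1])] []
side viewer [(0.72, [279.2, 135.1, 384.2, 233.4])] [(0.88, [185.3, 328.3]), (0.22, [187.7, 386.6])]
side end_stop [(0.74, [298.5, 148.6, 341.4, 161.1])] [(0.72, [156.6, 320.2]), (0.65, [237.2, 357.0])]
side back_rail [(0.8, [339.5, 152.3, 369.5, 194.2]), (0.28, [391.1, 218.6, 422.9, 266.1])] [(0.5, [192.1, 389.8]), (0.46, [175.1, 351.5]), (0.31, [154.5, 315.6])]
wrist [[309.70691628693146, 0.0, 318.4068824063863], [0.0, 309.70691628693146, 198.5703346267507], [0.0, 0.0, 1.0]] [0.65072965 0.0851463  0.37340114] [-0.33456613 -0.00065486 -0.00082633]
wrist tile_top [(0.77, [124.7, 189.6, 186.3, 262.5]), (0.72, [172.2, 296.2, 232.1, 336.3]), (0.56, [253.5, 158.1, 324.5, 247.9])] [(0.92, [223.6, 151.7]), (0.75, [197.8, 292.4])]
wrist tray [(0.62, [253.5, 147.7, 332.0, 230.5]), (0.41, [261.1, 165.7, 273.1, 164.9])] []
wrist viewer [(0.91, [176.5, 0.0, 344.8, 167.7])] [(0.56, [65.6, 263.3])]
wrist end_stop [(0.71, [203.7, 0.0, 282.9, 28.4]), (0.29, [264.4, 164.9, 271.2, 167.7])] [(0.87, [14.7, 243.2])]
wrist back_rail [(0.64, [286.1, 0.1, 318.0, 116.7])] [(0.84, [55.7, 302.1])]
scene [[512.0262242052888, 0.0, 329.36539316999426], [0.0, 512.0262242052888, 201.0831873034658], [0.0, 0.0, 1.0]] [ 1.2575404  -0.19083352  0.61758676] [ 0.92414432 -0.013694    1.25225363]
1.75
```

View pics/scene0.png

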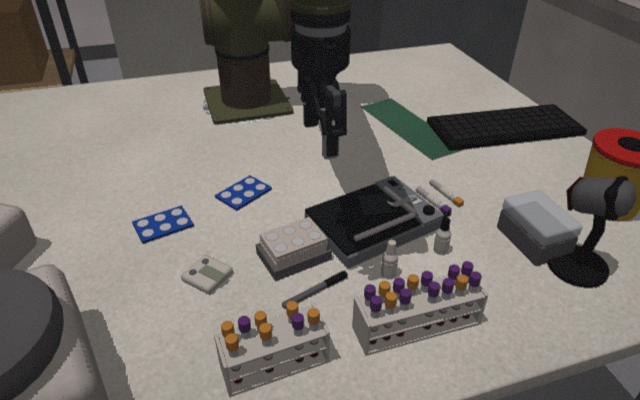

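View pics/side0.png

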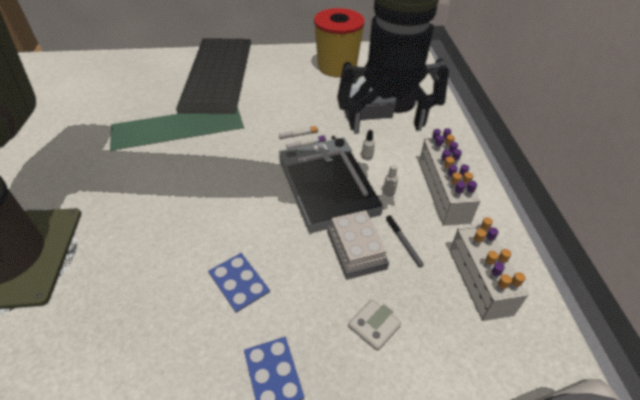

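View pics/wrist0.png

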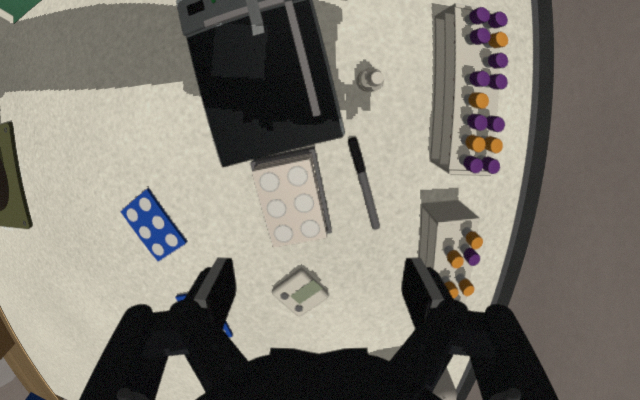

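The blue look-alikes are at wrist (152,223) and, partly hidden by the finger, near (205,315). The white six-well tile on the grey tray at (290,205), next to the dark glass, is the one meant. I'll confirm that in an enlarged crop.

Run:
```python
import cv2
w=cv2.imread("pics/wrist0.png")
cv2.imwrite("pics/w0a.png",cv2.resize(w[140:260,235:355],None,fx=5,fy=5,interpolation=cv2.INTER_CUBIC))
cv2.imwrite("pics/w0b.png",cv2.resize(w[0:175,170:350],None,fx=3.4,fy=3.4,interpolation=cv2.INTER_CUBIC))
s=cv2.imread("pics/scene0.png")
cv2.imwrite("pics/s0a.png",cv2.resize(s[170:280,250:460],None,fx=3.8,fy=3.8,interpolation=cv2.INTER_CUBIC))
```

```text
(no output)
```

View pics/w0a.png

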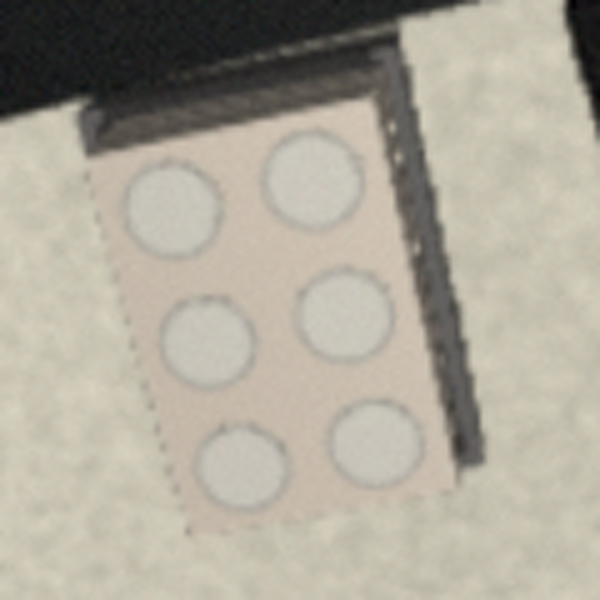

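View pics/w0b.png

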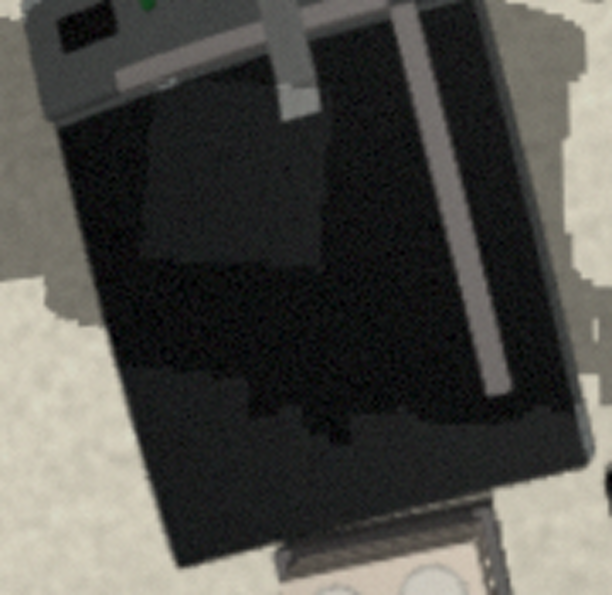

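View pics/s0a.png

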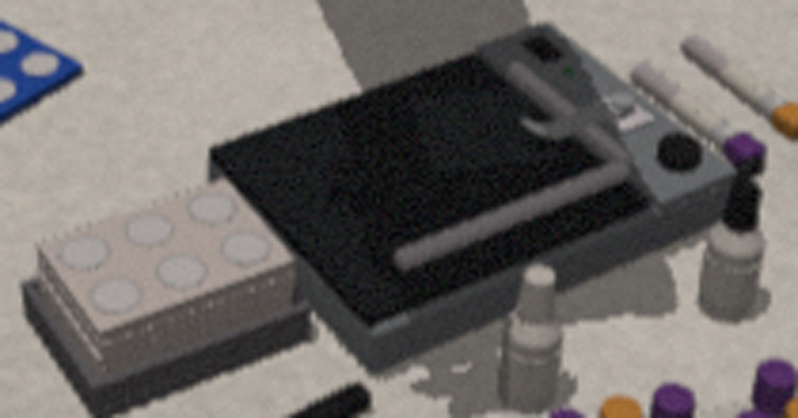

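```bash
cat > h.py <<'E'
import numpy as np,cv2
from scipy.spatial.transform import Rotation as Rt
CAM={"scene":(512.026,329.365,201.083,[1.2575404,-0.19083352,0.61758676],[0.92414432,-0.013694,1.25225363]),
"side":(435.72,323.173,199.312,[0.50050446,-0.50234908,0.63998906],[0.75447791,-0.01747538,-0.10051])}
W0=(309.707,318.407,198.570,[0.65072965,0.0851463,0.37340114],[-0.33456613,-0.00065486,-0.00082633])
def toW(px,z,cam,fish=False):
    f,cx,cy,p,r=cam; p=np.array(p);R=Rt.from_euler('xyz',r).as_matrix()
    px=np.asarray(px,float).reshape(-1,1,2); K=np.array([[f,0,cx],[0,f,cy],[0,0,1]])
    n=(cv2.fisheye.undistortPoints(px,K,np.zeros(4)) if fish else cv2.undistortPoints(px,K,None)).reshape(-1,2)
    d=np.c_[n[:,0],-n[:,1],-np.ones(len(n))]@R.T
    return p+d*((z-p[2])/d[:,2])[:,None]
E
python3 - <<'E'
from h import *
np.set_printoptions(precision=4,suppress=True)
def an(P,l):
    print(l);print(P[:,:2]); print(" sides",np.linalg.norm(np.roll(P,-1,0)-P,axis=1),"c",P.mean(0)[:2])
c5=lambda L,s,ox,oy:[((x+.5)/s-.5+ox,(y+.5)/s-.5+oy) for x,y in L]
T=toW(c5([(87,157),(375,97),(457,487),(190,533)],5,235,140),.048,W0,True);an(T,"tile w")
d=T[0]+T[1]-T[2]-T[3];print("y ang",np.degrees(np.arctan2(d[1],d[0]))-90)
V=toW(c5([(180,567),(592,463),(485,0),(62,122)],3.4,170,0),.038,W0,True);an(V,"viewer w: entryL,entryR,farR,leftfar")
Rl=toW(c5([(487,395),(393,10)],3.4,170,0),.044,W0,True);an(Rl,"rail top inner edge")
St=toW(c5([(120,90),(265,49)],3.4,170,0),.038,W0,True);an(St,"stop")
for a,b,n in((V[0],V[3],"L"),(V[1],V[2],"R"),(V[0],V[1],"E"),(Rl[0],Rl[1],"rail"),(St[0],St[1],"stop")):
    v=b-a;print(n,np.degrees(np.arctan2(v[1],v[0])))
S=CAM["scene"]
T=toW(c5([(222,182),(300,262),(100,333),(38,245)],3.8,250,170),.048,S);an(T,"tile s")
V=toW(c5([(212,150),(370,325),(735,175),(545,25)],3.8,250,170),.038,S);an(V,"viewer s: entryL entryR farR farL")
for a,b,n in((V[0],V[3],"L"),(V[1],V[2],"R"),(V[0],V[1],"E"),(V[3],V[2],"F")):
    v=b-a;print(n,np.degrees(np.arctan2(v[1],v[0])))
Rl=toW(c5([(397,250),(610,172)],3.8,250,170),.044,S);an(Rl,"rail s")
St=toW(c5([(510,75),(610,165)],3.8,250,170),.044,S);an(St,"stop s")
E
```

```text
tile w
[[ 0.578   0.0042]
 [ 0.6415  0.0169]
 [ 0.6597 -0.0755]
 [ 0.5961 -0.0881]]
 sides [0.0648 0.0942 0.0648 0.0941] c [ 0.6188 -0.0357]
y ang 11.136345640100586
viewer w: entryL,entryR,farR,leftfar
[[0.5411 0.0077]
 [0.6785 0.0408]
 [0.6446 0.1918]
 [0.5053 0.1614]]
 sides [0.1413 0.1548 0.1425 0.1579] c [0.5924 0.1004]
rail top inner edge
[[0.6451 0.0629]
 [0.6164 0.1872]]
 sides [0.1276 0.1276] c [0.6308 0.1251]
stop
[[0.5261 0.1697]
 [0.575  0.1784]]
 sides [0.0497 0.0497] c [0.5505 0.1741]
L 103.10937975901865
R 102.6614699900049
E 13.535265483552767
rail 103.00082760221899
stop 10.04116521886184
tile s
[[ 0.5781  0.0017]
 [ 0.6425  0.0188]
 [ 0.6604 -0.0762]
 [ 0.5967 -0.0892]]
 sides [0.0666 0.0967 0.0651 0.0929] c [ 0.6194 -0.0362]
viewer s: entryL entryR farR farL
[[0.5411 0.0074]
 [0.68   0.0386]
 [0.6339 0.241 ]
 [0.4899 0.2058]]
 sides [0.1424 0.2076 0.1483 0.2048] c [0.5862 0.1232]
L 104.47864338022464
R 102.83315177277142
E 12.63914701195005
F 13.732445823418043
rail s
[[0.6434 0.0645]
 [0.6207 0.1807]]
 sides [0.1184 0.1184] c [0.632  0.1226]
stop s
[[0.5339 0.1664]
 [0.6158 0.1831]]
 sides [0.0836 0.0836] c [0.5748 0.1747]
```

The crop confirms it: a white six-well tile on top of the stack, its centre near (0.619, -0.036) with yaw about 11°. The stage yaw is about 13°. The rail is about 15 mm away, which is inside the stated 8–20 mm. I'll shut the fingers, turn the tool to the stage yaw and go behind the tile's rear edge.

drive_tool --moves '[[[0,0,0],[0,-0.1135,0],0],[[0,0,0],[0,-0.1135,0],0],[[2.5,0,-1.0],[0,0,0],0],[[2.5,0,-1.0],[0,0,0],0],[[2.5,0,-1.0],[0,0,0],0],[[2.5,0,-0.9],[0,0,0],0],[[0,3.5,0],[0,0,0],0],[[0,3.5,0],[0,0,0],0]]'

```text
clock: 2.42
ee_pos: [0.6366, -0.1086, 0.1644]
eef_rot: [-1.564, -0.004, -1.346]
force: [1.0, 0.2, -1.2]
grip_width: -0.0001
```

drive_tool --moves '[[[0,3.5,0],[0,0,0],0],[[0,3.5,0],[0,0,0],0],[[0,2.0,0],[0,0,0],0],[[0,0,0],[0,0,0],0],[[0,0,0],[0,0,0],0],[[0,0,0],[0,0,0],0]]'

```text
clock: 2.92
ee_pos: [0.6359, -0.1066, 0.0734]
eef_rot: [-1.568, -0.001, -1.344]
force: [0.7, 0.1, 1.0]
grip_width: -0.0002
```

Run:
```python
from rig import *
import cv2
o=get_obs();print(o["clock"],o["ee_pos"],o["eef_rot"],o["force"],o["grip_width"])
for n in ["wrist","scene","side"]:
    c=camera(n);cv2.imwrite(f"pics/{n}1.png",c["frame"]); print(n,c["xyz"],c["rotation"])
s=cv2.imread("pics/scene1.png");d=cv2.imread("pics/side1.png")
a=cv2.resize(s[150:290,200:340],None,fx=4,fy=4,interpolation=cv2.INTER_CUBIC)
b=cv2.resize(d[180:320,300:440],None,fx=4,fy=4,interpolation=cv2.INTER_CUBIC)
cv2.imwrite("pics/s1.png",cv2.resize(cv2.hconcat([a,b]),(800,400)))
```

```text
2.9167 [ 0.63587334 -0.10657539  0.07339627] [-1.56809122e+00 -1.39623140e-03 -1.34377795e+00] [0.69310311 0.1447849  0.95718923] -0.00016657061144651609
wrist [ 0.61716531 -0.02345191  0.2153685 ] [-0.33611761 -0.00325205  0.22622898]
scene [ 1.2575404  -0.19083352  0.61758676] [ 0.92414432 -0.013694    1.25225363]
side [ 0.50050446 -0.50234908  0.63998906] [ 0.75447791 -0.01747538 -0.10051   ]
```

View pics/s1.png

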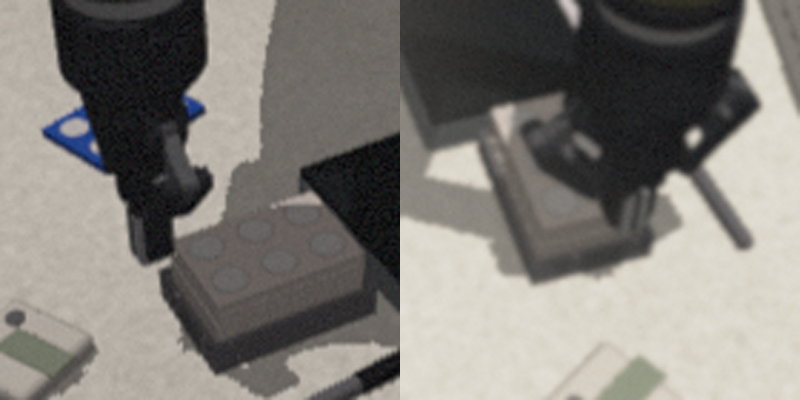

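View pics/wrist1.png

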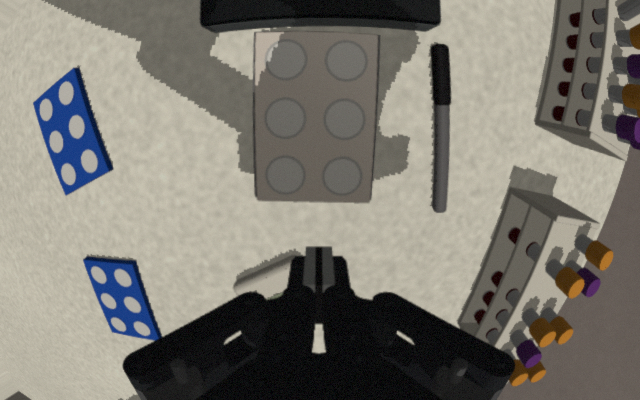

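The wrist view shows the closed fingertips (319,250) centred on the tile's rear edge (257–373, row 200), and the path is clear. I'll lower to push height.

drive_tool --moves '[[[0,1.3,0],[0,0,0],0],[[0,1.2,0],[0,0,0],0],[[0,0,0],[0,0,0],0],[[0,0,0],[0,0,0],0],[[0,0,0],[0,0,0],0]]'

```text
clock: 3.48
ee_pos: [0.6341, -0.1061, 0.0457]
eef_rot: [-1.572, 0.001, -1.344]
force: [0.2, 0.6, -0.0]
grip_width: 0.0
```

drive_tool --moves '[[[-0.4,0,0],[0,0,0],0],[[-0.4,0,0],[0,0,0],0],[[-0.3,0,0],[0,0,0],0],[[-0.3,0,0],[0,0,0],0],[[-0.3,0,0],[0,0,0],0],[[-0.3,0,0],[0,0,0],0],[[0,0,0],[0,0,0],0]]'

```text
clock: 4.07
ee_pos: [0.63, -0.0861, 0.0465]
eef_rot: [-1.571, 0.0, -1.343]
force: [0.4, -0.9, -0.1]
grip_width: 0.0001
```

Run:
```python
from rig import *
import cv2
o=get_obs();print(o["clock"],o["ee_pos"],o["force"])
c=camera("wrist");cv2.imwrite("pics/wrist2.png",c["frame"]);print(c["xyz"],c["rotation"])
```

```text
4.0667 [ 0.62999414 -0.08612065  0.04653818] [ 0.3690117  -0.85986706 -0.1347207 ]
[ 0.6116083  -0.00316585  0.18860666] [-0.33466714 -0.00077107  0.22671615]
```

View pics/wrist2.png

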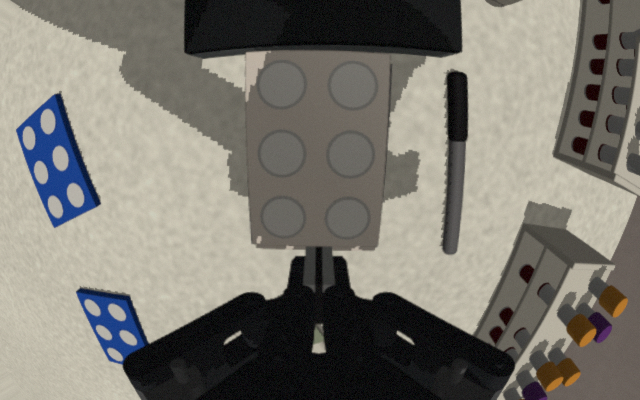

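The fingertip has reached the rear edge (row 247, about 1 mm off centre). I'll lower slightly and push on.

drive_tool --moves '[[[0,0.15,0],[0,0,0],0],[[-0.3,0,0],[0,0,0],0],[[-0.3,0,0],[0,0,0],0],[[-0.3,0,0],[0,0,0],0],[[-0.3,0,0],[0,0,0],0],[[-0.3,0,0],[0,0,0],0],[[-0.3,0,0],[0,0,0],0],[[0,0,0],[0,0,0],0]]'

```text
clock: 4.78
ee_pos: [0.626, -0.0686, 0.0451]
eef_rot: [-1.57, -0.0, -1.343]
force: [-0.7, -0.8, 2.1]
grip_width: 0.0002
```

Run:
```python
from rig import *
import cv2
o=get_obs();print(o["clock"],o["ee_pos"],o["force"])
c=camera("wrist");cv2.imwrite("pics/wrist3.png",c["frame"])
c=camera("scene");cv2.imwrite("pics/scene3.png",cv2.resize(c["frame"][150:290,220:460],None,fx=3.3,fy=3.3))
```

```text
4.7833 [ 0.62603959 -0.06864354  0.04508313] [-0.70501318 -0.84331933  2.11422561]
```

View pics/wrist3.png

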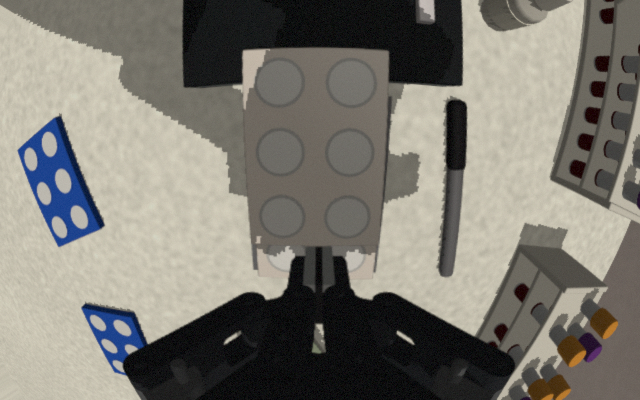

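View pics/scene3.png

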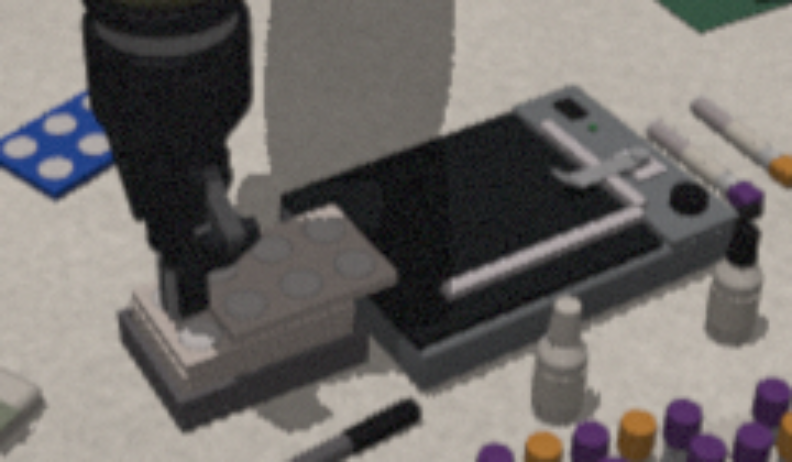

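The top tile slides cleanly and tile_2 stays put. I'll continue.

drive_tool --moves '[[[-0.3,0,0],[0,0,0],0],[[-0.3,0,0],[0,0,0],0],[[-0.3,0,0],[0,0,0],0],[[-0.3,0,0],[0,0,0],0],[[-0.3,0,0],[0,0,0],0],[[-0.3,0,0],[0,0,0],0],[[-0.3,0,0],[0,0,0],0],[[-0.3,0,0],[0,0,0],0]]'

```text
clock: 5.55
ee_pos: [0.6205, -0.0455, 0.0449]
eef_rot: [-1.571, -0.0, -1.344]
force: [-0.0, -0.7, -0.1]
grip_width: -0.0
```

drive_tool --moves '[[[-0.3,0,0],[0,0,0],0],[[-0.3,0,0],[0,0,0],0],[[-0.3,0,0],[0,0,0],0],[[-0.3,0,0],[0,0,0],0],[[-0.3,0,0],[0,0,0],0],[[-0.3,0,0],[0,0,0],0],[[0,0,0],[0,0,0],0]]'

```text
clock: 6.13
ee_pos: [0.6163, -0.0277, 0.0447]
eef_rot: [-1.571, 0.0, -1.343]
force: [-0.1, 0.7, 0.0]
grip_width: 0.0
```

Run:
```python
from rig import *
import cv2
o=get_obs();print(o["clock"],o["ee_pos"],o["force"])
c=camera("wrist");cv2.imwrite("pics/wrist4.png",c["frame"]);print(c["xyz"],c["rotation"])
c=camera("scene");cv2.imwrite("pics/scene4.png",cv2.resize(c["frame"][150:290,220:460],None,fx=3.3,fy=3.3))
```

```text
6.1333 [ 0.61626396 -0.02768605  0.04472917] [-0.09743815  0.7102298   0.01200379]
[0.59798336 0.05526994 0.18685539] [-3.34378495e-01 -3.06045689e-04  2.26606265e-01]
```

View pics/wrist4.png

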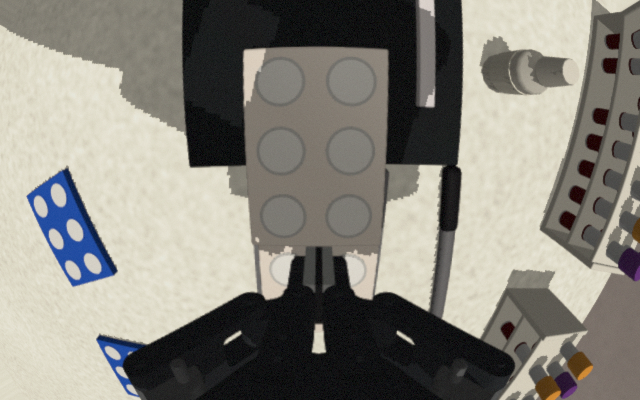

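View pics/scene4.png

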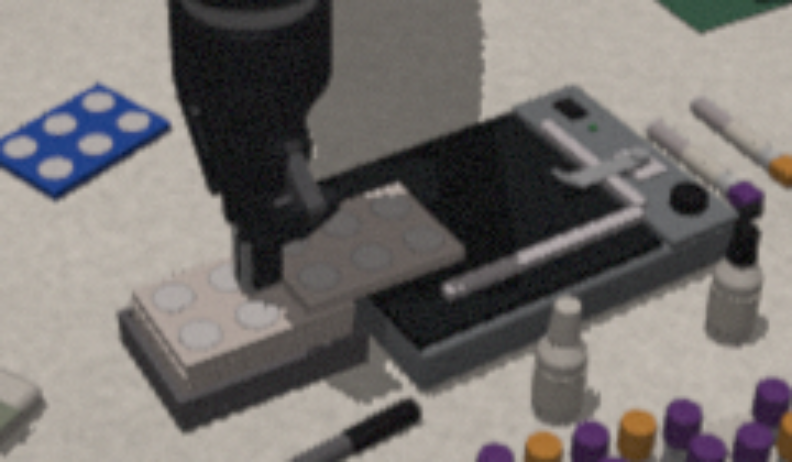

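On track: the front half of the tile is on the glass. I'll continue, lowering slightly for the 2 mm drop.

drive_tool --moves '[[[-0.3,0,0],[0,0,0],0],[[-0.3,0,0],[0,0,0],0],[[-0.3,0,0],[0,0,0],0],[[-0.3,0.03,0],[0,0,0],0],[[-0.3,0.03,0],[0,0,0],0],[[-0.3,0.03,0],[0,0,0],0],[[-0.3,0.03,0],[0,0,0],0],[[-0.3,0.03,0],[0,0,0],0]]'

```text
clock: 6.9
ee_pos: [0.611, -0.0045, 0.0433]
eef_rot: [-1.571, 0.0, -1.344]
force: [-0.1, -0.9, -0.6]
grip_width: -0.0001
```

drive_tool --moves '[[[-0.3,0,0],[0,0,0],0],[[-0.3,0,0],[0,0,0],0],[[-0.3,0,0],[0,0,0],0],[[-0.3,0,0],[0,0,0],0],[[-0.3,0,0],[0,0,0],0],[[-0.3,0,0],[0,0,0],0],[[0,0,0],[0,0,0],0]]'

```text
clock: 7.48
ee_pos: [0.6068, 0.0132, 0.0433]
eef_rot: [-1.571, 0.0, -1.343]
force: [-0.0, -0.3, 0.6]
grip_width: 0.0001
```

Run:
```python
from rig import *
import cv2
o=get_obs();print(o["clock"],o["ee_pos"],o["force"])
c=camera("wrist");cv2.imwrite("pics/wrist5.png",c["frame"]);print(c["xyz"],c["rotation"])
c=camera("scene");cv2.imwrite("pics/scene5.png",cv2.resize(c["frame"][150:290,220:460],None,fx=3.3,fy=3.3))
```

```text
7.4833 [0.60684945 0.01323182 0.04327654] [-0.00629417 -0.25355404  0.58678764]
[0.58854176 0.09618272 0.18538658] [-0.33439406 -0.00037043  0.22659812]
```

View pics/wrist5.png

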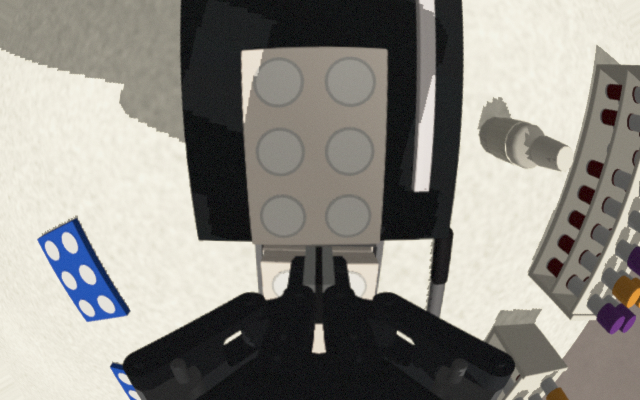

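View pics/scene5.png

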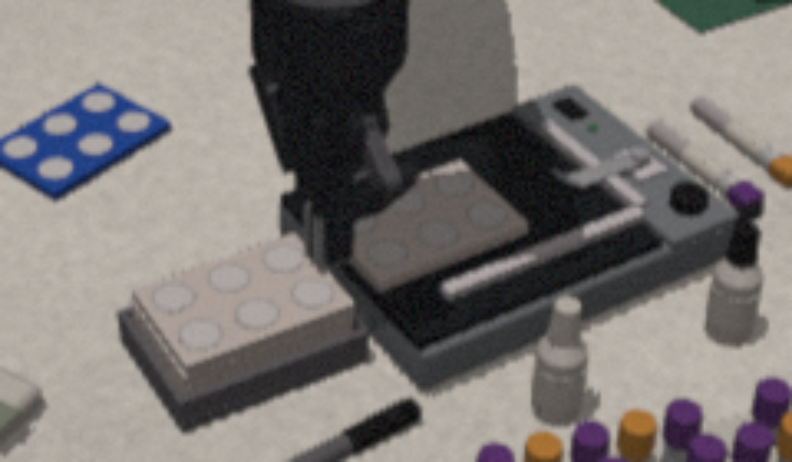

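The tile is fully on the glass, rail at wrist columns 415–430. I'll push another 24 mm, stopping before the clip.

drive_tool --moves '[[[-0.3,0.1,0],[0,0,0],0],[[-0.3,0,0],[0,0,0],0],[[-0.3,0,0],[0,0,0],0],[[-0.3,0,0],[0,0,0],0],[[-0.3,0,0],[0,0,0],0],[[-0.3,0,0],[0,0,0],0],[[-0.3,0,0],[0,0,0],0],[[-0.3,0,0],[0,0,0],0]]'

```text
clock: 8.25
ee_pos: [0.6015, 0.0364, 0.0423]
eef_rot: [-1.571, 0.0, -1.344]
force: [0.1, -0.9, 0.8]
grip_width: -0.0001
```

drive_tool --moves '[[[0,0,0],[0,0,0],0],[[0.7,0,0],[0,0,0],0],[[0.5,0,0],[0,0,0],0]]'

```text
clock: 8.5
ee_pos: [0.6045, 0.0239, 0.0424]
eef_rot: [-1.571, -0.0, -1.343]
force: [0.4, 0.3, 0.9]
grip_width: 0.0002
```

Run:
```python
from rig import *
import cv2
o=get_obs();print(o["clock"],o["ee_pos"],o["force"])
c=camera("wrist");cv2.imwrite("pics/wrist6.png",c["frame"]);print(c["xyz"],c["rotation"])
cv2.imwrite("pics/wrist6c.png",cv2.resize(c["frame"][0:260,160:480],None,fx=2.3,fy=2.3,interpolation=cv2.INTER_CUBIC))
c=camera("scene");cv2.imwrite("pics/scene6.png",cv2.resize(c["frame"][150:290,220:460],None,fx=3.3,fy=3.3))
```

```text
8.5 [0.6045039  0.02392203 0.04238886] [0.38916758 0.32748419 0.92176255]
[0.58613371 0.10693237 0.18444603] [-0.3349776  -0.00063736  0.22669506]
```

View pics/wrist6c.png

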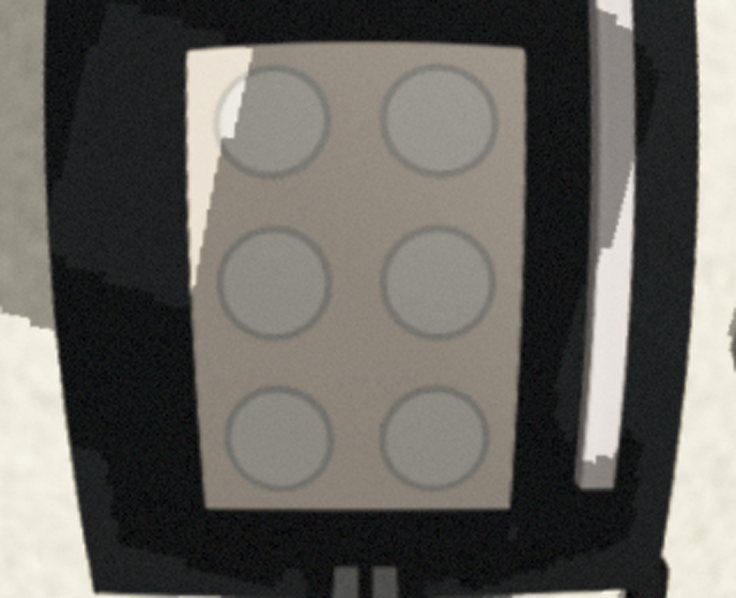

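View pics/scene6.png

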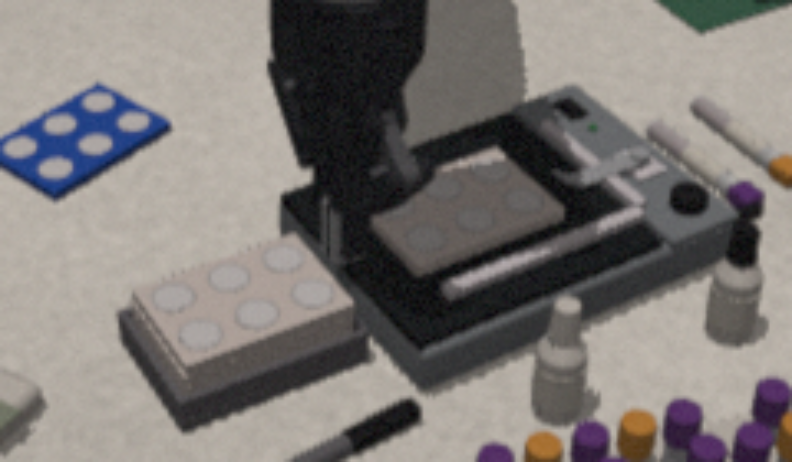

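```bash
cat >> h.py <<'E'
def wc(xyz,rot): return (309.707,318.407,198.570,xyz,rot)
B=np.array([[.97437,.22495],[-.22495,.97437]])  # world xy -> stage-parallel (xp,yp), yaw 13deg
def crop(L,s,ox,oy): return [((x+.5)/s-.5+ox,(y+.5)/s-.5+oy) for x,y in L]
E
python3 - <<'E'
from h import *
np.set_printoptions(precision=4,suppress=True)
C=wc([0.58613371,0.10693237,0.18444603],[-0.3349776,-0.00063736,0.22669506])
T=toW(crop([(186,48),(525,48),(511,509),(205,509)],2.3,160,0),.046,C,True)[:,:2]@B.T
print("tile",T,T.mean(0),np.linalg.norm(np.roll(T,-1,0)-T,axis=1))
R=toW(crop([(577,488),(590,60)],2.3,160,0),.038,C,True)[:,:2]@B.T;print("rail foot",R)
v=R[1]-R[0];print("rail ang rel13",np.degrees(np.arctan2(v[1],v[0]))-90)
v=T[1]-T[2];print("tileR ang",np.degrees(np.arctan2(v[1],v[0]))-90)
v=T[0]-T[3];print("tileL ang",np.degrees(np.arctan2(v[1],v[0]))-90)
print("tcp",B@np.array([.6045,.0239]))
E
```

```text
tile [[ 0.5607  0.0079]
 [ 0.626   0.0075]
 [ 0.6266 -0.0876]
 [ 0.5608 -0.0876]] [ 0.5935 -0.0399] [0.0654 0.0951 0.0658 0.0955]
rail foot [[ 0.6436 -0.0861]
 [ 0.6418  0.0083]]
rail ang rel13 1.1049798976856948
tileR ang 0.3220865434641951
tileL ang 0.07289034912668058
tcp [ 0.5944 -0.1127]
```

Tile is square to the stage, centre (0.5935, -0.040) in stage axes, and 16 mm from the rail face at 0.6428. Now I'll go over to its near side.

drive_tool --moves '[[[0.5,-2.0,0],[0,0,0],0],[[0,-2.5,0],[0,0,0],0],[[-1.6,0,-2.0],[0,0,0],0],[[-1.6,0,-2.0],[0,0,0],0],[[-1.5,0,-2.0],[0,0,0],0],[[-1.6,0,0],[0,0,0],0],[[-1.5,0,0],[0,0,0],0],[[0,1.0,0],[0,0,0],0]]'

```text
clock: 9.27
ee_pos: [0.5303, 0.0835, 0.0793]
eef_rot: [-1.567, 0.0, -1.342]
force: [-0.2, 0.3, -0.2]
grip_width: 0.0004
```

drive_tool --moves '[[[0,1.5,0],[0,0,0],0],[[0,1.5,0],[0,0,0],0],[[0,0.5,0],[0,0,0],0],[[0,0,0],[0,0,0],0],[[0,0,0],[0,0,0],0]]'

```text
clock: 9.68
ee_pos: [0.5295, 0.0815, 0.042]
eef_rot: [-1.572, 0.0, -1.344]
force: [0.5, -0.5, 0.3]
grip_width: 0.0004
```

Run:
```python
from rig import *
from h import *
o=get_obs();print(o["clock"],o["ee_pos"],o["eef_rot"],o["force"],B@o["ee_pos"][:2])
c=camera("wrist");cv2.imwrite("pics/wrist7.png",c["frame"]);print(c["xyz"],c["rotation"])
c=camera("scene");cv2.imwrite("pics/scene7.png",cv2.resize(c["frame"][150:290,220:460],None,fx=3.3,fy=3.3))
```

```text
9.6833 [0.52948974 0.08150278 0.04203533] [-1.57153998e+00  5.68724456e-05 -1.34430682e+00] [ 0.54275259 -0.47006759  0.27693763] [ 0.53425297 -0.03969485]
[0.51132849 0.16452685 0.18411541] [-3.34642637e-01  2.65753103e-04  2.25637034e-01]
```

View pics/wrist7.png

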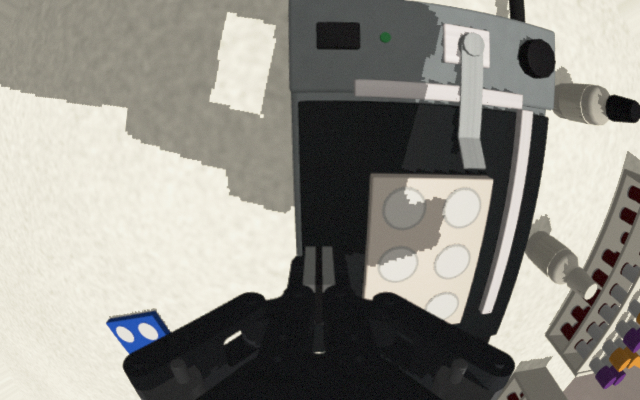

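View pics/scene7.png

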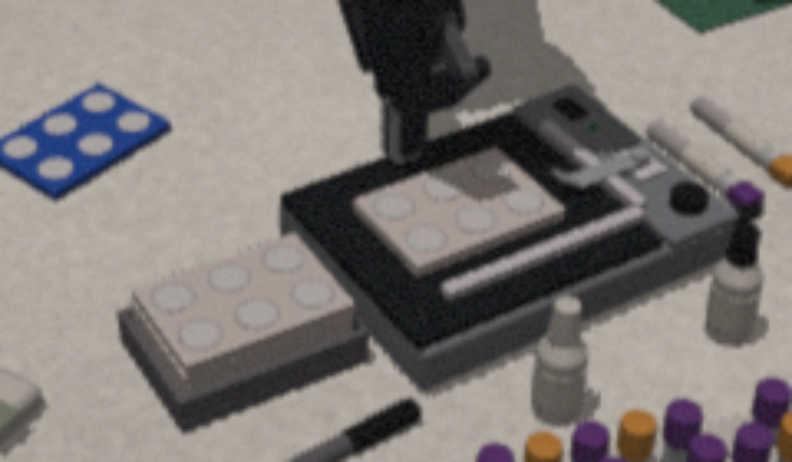

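The clip is now seen beyond the tile's leading edge and the tile lies clear of it. Now pushing towards the rail.

drive_tool --moves '[[[0,0,0.5],[0,0,0],0],[[0,0,0.5],[0,0,0],0],[[0,0,0.4],[0,0,0],0],[[0,0,0.3],[0,0,0],0],[[0,0,0.3],[0,0,0],0],[[0,0,0.3],[0,0,0],0],[[0,0,0.3],[0,0,0],0],[[0,0,0.2],[0,0,0],0]]'

```text
clock: 10.45
ee_pos: [0.557, 0.0883, 0.0423]
eef_rot: [-1.571, 0.0, -1.344]
force: [-1.2, -0.5, 0.5]
grip_width: -0.0
```

Run:
```python
from rig import *
from h import *
o=get_obs();print(o["clock"],o["ee_pos"],o["force"],B@o["ee_pos"][:2])
c=camera("wrist");cv2.imwrite("pics/wrist8.png",c["frame"]);print(c["xyz"],c["rotation"])
```

```text
10.45 [0.55699778 0.08832969 0.04225381] [-1.22957801 -0.53784555  0.508622  ] [ 0.56259169 -0.03923085]
[0.53871643 0.1713465  0.18432848] [-0.33467926 -0.00037556  0.22624238]
```

View pics/wrist8.png

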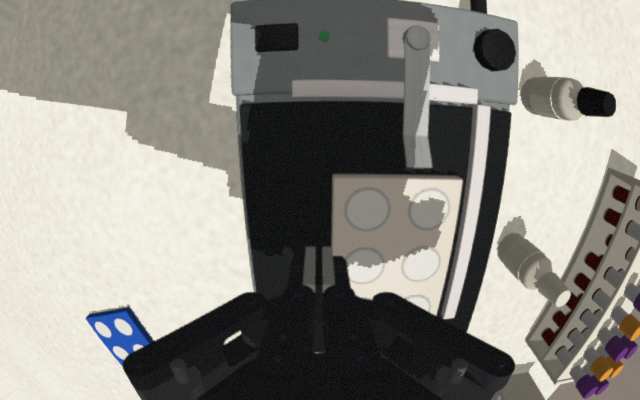

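The tile moved squarely, and a gap of a few mm to the rail remains (columns 463 to 470). Small steps now.

drive_tool --moves '[[[0,0,0.1],[0,0,0],0],[[0,0,0.1],[0,0,0],0],[[0,0,0.1],[0,0,0],0]]'

```text
clock: 10.75
ee_pos: [0.5596, 0.0889, 0.0422]
eef_rot: [-1.571, 0.0, -1.344]
force: [-0.0, -0.0, 0.2]
grip_width: -0.0002
```

drive_tool --moves '[[[0,0,0.1],[0,0,0],0],[[0,0,0.05],[0,0,0],0]]'

```text
clock: 10.92
ee_pos: [0.5612, 0.0893, 0.0423]
eef_rot: [-1.571, 0.0, -1.344]
force: [0.4, 0.2, -0.0]
grip_width: -0.0004
```

drive_tool --moves '[[[0,0,0.05],[0,0,0],0],[[0,0,0.05],[0,0,0],0]]'

```text
clock: 11.08
ee_pos: [0.5621, 0.0895, 0.0423]
eef_rot: [-1.571, 0.0, -1.344]
force: [0.7, -0.7, 0.7]
grip_width: 0.0002
```

drive_tool --moves '[[[0,0,0.05],[0,0,0],0],[[0,0,0.05],[0,0,0],0]]'

```text
clock: 11.25
ee_pos: [0.5629, 0.0896, 0.0423]
eef_rot: [-1.571, -0.0, -1.344]
force: [-0.7, -0.6, 0.7]
grip_width: -0.0003
```

drive_tool --moves '[[[0,0,0.05],[0,0,0],0],[[0,0,0.05],[0,0,0],0]]'

```text
clock: 11.42
ee_pos: [0.563, 0.0897, 0.042]
eef_rot: [-1.574, 0.0, -1.344]
force: [-4.6, -1.1, 2.3]
grip_width: -0.0
```

drive_tool --moves '[[[0,0,0.05],[0,0,0],0],[[0,0,0],[0,0,0],0]]'

```text
clock: 11.58
ee_pos: [0.563, 0.0898, 0.0417]
eef_rot: [-1.575, 0.0, -1.344]
force: [-5.6, -2.3, 2.0]
grip_width: 0.0002
```

drive_tool --moves '[[[0,0,0.01],[0,0,0],0],[[0,0,0],[0,0,0],0],[[0,0,0],[0,0,0],0],[[0,0,0],[0,0,0],0],[[0,0,0],[0,0,0],0]]'

```text
clock: 12.0
ee_pos: [0.563, 0.0898, 0.0417]
eef_rot: [-1.575, 0.0, -1.344]
force: [-4.3, -2.1, 3.3]
grip_width: -0.0003
```

Run:
```python
from rig import *
from h import *
o=get_obs();print(o["clock"],o["ee_pos"],o["force"],B@o["ee_pos"][:2])
c=camera("wrist");cv2.imwrite("pics/wrist9.png",cv2.resize(c["frame"][60:330,290:530],None,fx=2.2,fy=2.2,interpolation=cv2.INTER_CUBIC));print(c["xyz"],c["rotation"])
```

```text
12.0 [0.56302652 0.08979502 0.04174922] [-4.33737236 -2.06316659  3.314003  ] [ 0.56879554 -0.03915924]
[0.54528305 0.17288212 0.18383677] [-0.33447918  0.00366992  0.22637897]
```

View pics/wrist9.png

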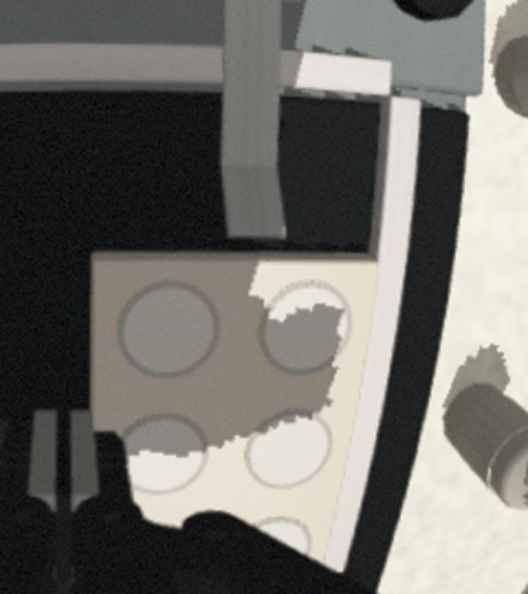

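The tile is flush along the rail, with about 5 N on it. I'll hold a moment slightly firmer, then back off.

drive_tool --moves '[[[0,0,0.02],[0,0,0],0],[[0,0,0],[0,0,0],0],[[0,0,0],[0,0,0],0],[[0,0,0],[0,0,0],0]]'

```text
clock: 12.38
ee_pos: [0.563, 0.0898, 0.0417]
eef_rot: [-1.575, 0.0, -1.344]
force: [-6.6, -1.5, 3.8]
grip_width: -0.0001
```

drive_tool --moves '[[[0,0,-0.1],[0,0,0],0],[[0,0,-0.4],[0,0,0],0],[[0,0,-1.0],[0,0,0],0],[[0,-1.5,-0.5],[0,0,0],0],[[0,-3.0,0],[0,0,0],0],[[2.0,0,1.5],[0,0,0],0],[[2.0,0,1.5],[0,0,0],0],[[2.0,0,1.5],[0,0,0],0]]'

```text
clock: 13.05
ee_pos: [0.6037, 0.0369, 0.0889]
eef_rot: [-1.567, -0.001, -1.343]
force: [0.3, -0.6, 0.9]
grip_width: -0.0
```

drive_tool --moves '[[[1.2,0,1.2],[0,0,0],0],[[0,2.0,0],[0,0,0],0],[[0,2.0,0],[0,0,0],0],[[0,0.6,0],[0,0,0],0],[[0,0,0],[0,0,0],0],[[0,0,0],[0,0,0],0]]'

```text
clock: 13.55
ee_pos: [0.617, 0.0284, 0.0417]
eef_rot: [-1.57, -0.0, -1.344]
force: [0.1, 0.1, -0.0]
grip_width: -0.0002
```

Run:
```python
from rig import *
from h import *
o=get_obs();print(o["clock"],o["ee_pos"],o["eef_rot"],o["force"],B@o["ee_pos"][:2])
c=camera("wrist");cv2.imwrite("pics/wrist10.png",cv2.resize(c["frame"][0:290,160:480],None,fx=2,fy=2,interpolation=cv2.INTER_CUBIC));print(c["xyz"],c["rotation"])
```

```text
13.55 [0.61699536 0.02839177 0.04172201] [-1.57044154e+00 -3.13368222e-05 -1.34366500e+00] [ 0.10585045  0.11846701 -0.02550537] [ 0.6075685  -0.11112902]
[0.59862159 0.11139208 0.18379043] [-0.33468501 -0.00082357  0.22629139]
```

View pics/wrist10.png

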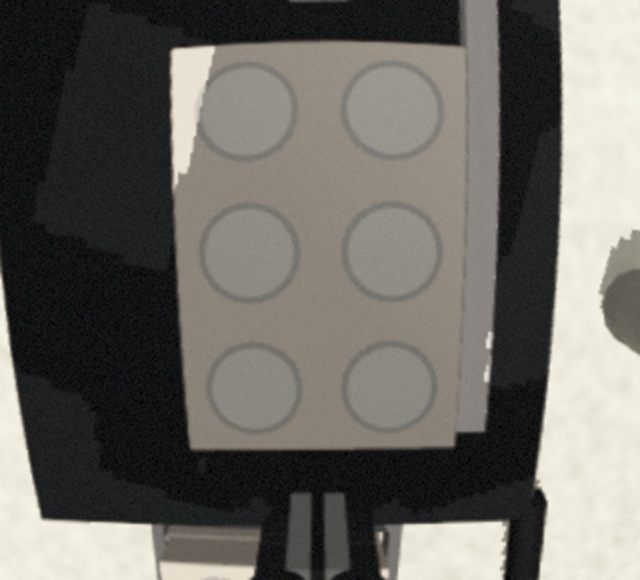

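Run:
```python
from h import *
np.set_printoptions(precision=4,suppress=True)
C=wc([0.59862159,0.11139208,0.18379043],[-0.33468501,-0.00082357,0.22629139])
T=toW(crop([(171,48),(465,46),(456,447),(190,449)],2,160,0),.046,C,True)[:,:2]@B.T
print(T,T.mean(0))
for a,b in((2,1),(3,0)):
    v=T[a]*0+T[b]-T[a];print(np.degrees(np.arctan2(v[1],v[0]))-90)
v=T[2]-T[3];print(np.degrees(np.arctan2(v[1],v[0])))
R=toW(crop([(487,432),(500,40)],2,160,0),.044,C,True)[:,:2]@B.T;print(R)
v=R[1]-R[0];print("rail outer top",np.degrees(np.arctan2(v[1],v[0]))-90)
```

```text
[[ 0.5762  0.0076]
 [ 0.6411  0.0081]
 [ 0.6427 -0.087 ]
 [ 0.577  -0.0874]] [ 0.6092 -0.0397]
0.9809180905106274
0.4787051689354911
0.38453869882168046
[[ 0.6509 -0.0839]
 [ 0.6498  0.0109]]
rail outer top 0.669034143465737
```

The stage yaw is nearer 13.6°, so I'll turn the tool by 0.01 rad and slide along the rail.

drive_tool --moves '[[[0,0,0.1],[0,-0.01,0],0],[[-0.4,0,0],[0,0,0],0],[[-0.4,0,0],[0,0,0],0],[[-0.3,0,0],[0,0,0],0],[[-0.3,0,0],[0,0,0],0],[[-0.2,0,0],[0,0,0],0],[[-0.2,0,0],[0,0,0],0],[[-0.2,0,0],[0,0,0],0]]'

```text
clock: 14.27
ee_pos: [0.6133, 0.0482, 0.0413]
eef_rot: [-1.571, -0.0, -1.334]
force: [-0.0, -0.1, 0.6]
grip_width: -0.0002
```

drive_tool --moves '[[[-0.2,0,0],[0,0,0],0],[[-0.2,0,0],[0,0,0],0],[[-0.2,0,0],[0,0,0],0],[[0,0,0],[0,0,0],0]]'

```text
clock: 14.6
ee_pos: [0.6118, 0.0542, 0.0413]
eef_rot: [-1.571, 0.0, -1.334]
force: [0.3, -0.4, 0.1]
grip_width: -0.0001
```

Run:
```python
from rig import *
from h import *
o=get_obs();print(o["clock"],o["ee_pos"],o["eef_rot"],o["force"],B@o["ee_pos"][:2])
c=camera("wrist");cv2.imwrite("pics/wrist11.png",cv2.resize(c["frame"][0:290,160:480],None,fx=2,fy=2,interpolation=cv2.INTER_CUBIC));print(c["xyz"],c["rotation"])
c=camera("scene");cv2.imwrite("pics/scene11.png",cv2.resize(c["frame"][150:290,220:460],None,fx=3.3,fy=3.3,interpolation=cv2.INTER_CUBIC))
```

```text
14.6 [0.61180178 0.05416572 0.04125298] [-1.57093656e+00  2.26217288e-04 -1.33356858e+00] [ 0.28572679 -0.39913598  0.13032001] [ 0.60830588 -0.08484736]
[0.59268451 0.13692649 0.18334968] [-0.3344635  -0.0003429   0.23637764]
```

View pics/wrist11.png

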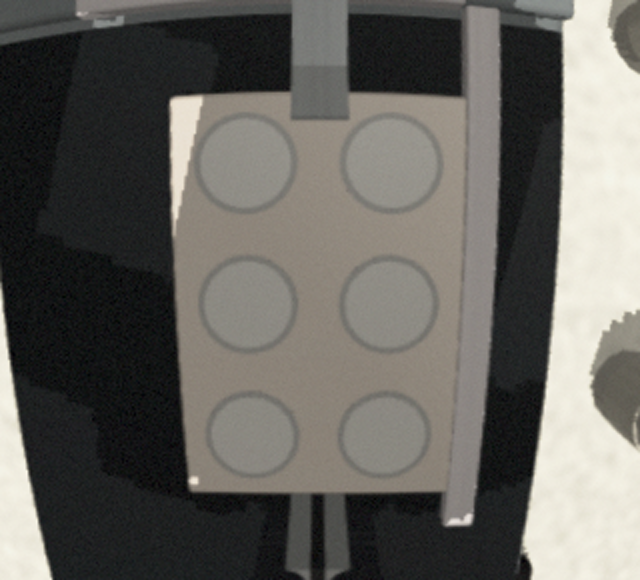

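View pics/scene11.png

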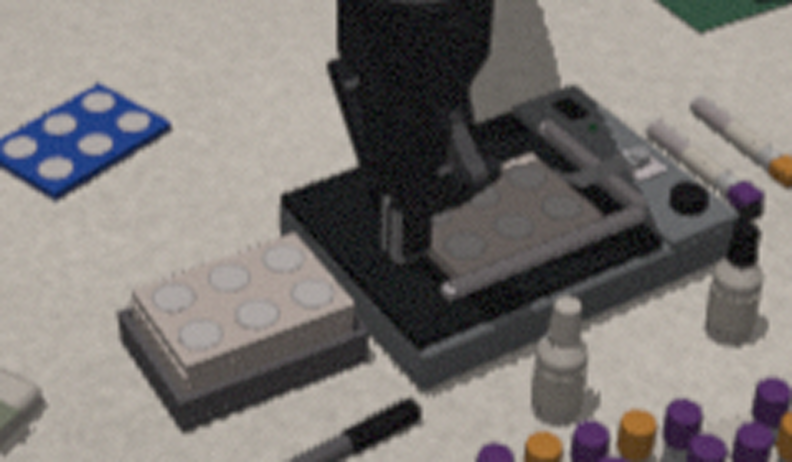

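Flush along the rail, with the clip now over the leading edge. About 21 mm remain.

drive_tool --moves '[[[-0.2,0,0],[0,0,0],0],[[-0.2,0,0],[0,0,0],0],[[-0.2,0,0],[0,0,0],0]]'

```text
clock: 14.95
ee_pos: [0.6107, 0.0592, 0.0413]
eef_rot: [-1.571, -0.001, -1.334]
force: [-0.4, -3.9, 0.1]
grip_width: 0.0003
```

drive_tool --moves '[[[-0.2,0,0],[0,0,0],0],[[-0.2,0,0],[0,0,0],0],[[-0.2,0,0],[0,0,0],0]]'

```text
clock: 15.2
ee_pos: [0.6092, 0.0655, 0.0414]
eef_rot: [-1.571, -0.0, -1.334]
force: [0.4, -2.7, 0.9]
grip_width: -0.0002
```

drive_tool --moves '[[[-0.15,0,0],[0,0,0],0],[[-0.15,0,0],[0,0,0],0]]'

```text
clock: 15.37
ee_pos: [0.6085, 0.0685, 0.0414]
eef_rot: [-1.571, -0.0, -1.334]
force: [0.7, -3.4, 0.2]
grip_width: -0.0001
```

drive_tool --moves '[[[-0.1,0,0],[0,0,0],0],[[-0.1,0,0],[0,0,0],0]]'

```text
clock: 15.53
ee_pos: [0.608, 0.0704, 0.0414]
eef_rot: [-1.571, -0.0, -1.334]
force: [0.3, -2.3, 0.0]
grip_width: 0.0001
```

drive_tool --moves '[[[-0.05,0,0],[0,0,0],0],[[-0.05,0,0],[0,0,0],0]]'

```text
clock: 15.7
ee_pos: [0.6078, 0.0713, 0.0414]
eef_rot: [-1.571, -0.0, -1.334]
force: [1.2, -3.4, -0.0]
grip_width: 0.0002
```

drive_tool --moves '[[[-0.05,0,0],[0,0,0],0],[[-0.05,0,0],[0,0,0],0]]'

```text
clock: 15.87
ee_pos: [0.6075, 0.0722, 0.0414]
eef_rot: [-1.571, -0.0, -1.334]
force: [0.6, -3.6, -0.1]
grip_width: 0.0003
```

Run:
```python
from rig import *
from h import *
o=get_obs();print(o["clock"],o["ee_pos"],o["force"],B@o["ee_pos"][:2])
c=camera("wrist");cv2.imwrite("pics/wrist12.png",cv2.resize(c["frame"][0:290,160:480],None,fx=2,fy=2,interpolation=cv2.INTER_CUBIC));print(c["xyz"],c["rotation"])
```

```text
15.8667 [0.60754916 0.07216981 0.04138891] [ 0.57775397 -3.55729059 -0.1423698 ] [ 0.60821227 -0.06634809]
[0.58840734 0.15501747 0.18345195] [-0.33487741 -0.00061673  0.23612967]
```

View pics/wrist12.png

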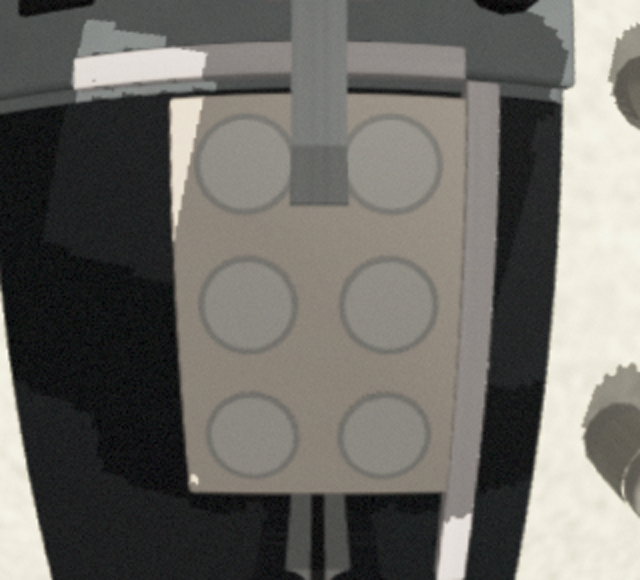

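About 1–2 mm is left to the stop (rows 90–97). Clip drag is about 3.3 N. Fine steps.

drive_tool --moves '[[[-0.05,0,0],[0,0,0],0],[[-0.05,0,0],[0,0,0],0]]'

```text
clock: 16.08
ee_pos: [0.6073, 0.0732, 0.0414]
eef_rot: [-1.571, -0.0, -1.334]
force: [0.2, -2.7, 0.4]
grip_width: 0.0003
```

drive_tool --moves '[[[-0.05,0,0],[0,0,0],0],[[0,0,0],[0,0,0],0]]'

```text
clock: 16.25
ee_pos: [0.6072, 0.0737, 0.0414]
eef_rot: [-1.571, -0.0, -1.334]
force: [1.5, -2.9, 1.0]
grip_width: -0.0
```

drive_tool --moves '[[[-0.03,0,0],[0,0,0],0],[[0,0,0],[0,0,0],0]]'

```text
clock: 16.42
ee_pos: [0.6071, 0.074, 0.0414]
eef_rot: [-1.571, -0.0, -1.334]
force: [0.7, -3.7, 1.6]
grip_width: 0.0002
```

drive_tool --moves '[[[-0.04,0,0],[0,0,0],0],[[0,0,0],[0,0,0],0]]'

```text
clock: 16.58
ee_pos: [0.607, 0.0744, 0.0414]
eef_rot: [-1.571, -0.0, -1.334]
force: [0.9, -3.2, 0.9]
grip_width: 0.0002
```

drive_tool --moves '[[[-0.04,0,0],[0,0,0],0],[[0,0,0],[0,0,0],0]]'

```text
clock: 16.75
ee_pos: [0.6069, 0.0748, 0.0414]
eef_rot: [-1.571, -0.0, -1.334]
force: [1.6, -4.1, 1.5]
grip_width: -0.0
```

drive_tool --moves '[[[-0.03,0,0],[0,0,0],0],[[0,0,0],[0,0,0],0]]'

```text
clock: 16.92
ee_pos: [0.6068, 0.0751, 0.0414]
eef_rot: [-1.571, -0.0, -1.334]
force: [1.7, -3.9, 0.4]
grip_width: -0.0002
```

drive_tool --moves '[[[-0.05,0,0],[0,0,0],0],[[0,0,0],[0,0,0],0]]'

```text
clock: 17.08
ee_pos: [0.6067, 0.0756, 0.0414]
eef_rot: [-1.571, -0.0, -1.334]
force: [0.2, -3.9, 1.0]
grip_width: -0.0
```

drive_tool --moves '[[[-0.04,0,0],[0,0,0],0],[[0,0,0],[0,0,0],0]]'

```text
clock: 17.25
ee_pos: [0.6066, 0.076, 0.0414]
eef_rot: [-1.571, -0.0, -1.334]
force: [1.1, -3.9, 1.3]
grip_width: -0.0002
```

drive_tool --moves '[[[-0.04,0,0],[0,0,0],0],[[0,0,0],[0,0,0],0]]'

```text
clock: 17.42
ee_pos: [0.6065, 0.0764, 0.0414]
eef_rot: [-1.571, -0.0, -1.334]
force: [1.5, -4.0, 1.6]
grip_width: 0.0003
```

drive_tool --moves '[[[-0.05,0,0],[0,0,0],0],[[0,0,0],[0,0,0],0]]'

```text
clock: 17.58
ee_pos: [0.6064, 0.0767, 0.0414]
eef_rot: [-1.571, -0.0, -1.334]
force: [0.8, -4.6, 0.9]
grip_width: 0.0
```

drive_tool --moves '[[[-0.05,0,0],[0,0,0],0],[[0,0,0],[0,0,0],0]]'

```text
clock: 17.75
ee_pos: [0.6064, 0.0767, 0.0414]
eef_rot: [-1.571, -0.001, -1.334]
force: [1.5, -5.7, 1.3]
grip_width: -0.0001
```

Run:
```python
from rig import *
from h import *
o=get_obs();print(o["clock"],o["ee_pos"],o["force"],B@o["ee_pos"][:2])
c=camera("wrist");cv2.imwrite("pics/wrist13.png",cv2.resize(c["frame"][10:130,220:430],None,fx=3.7,fy=3.7,interpolation=cv2.INTER_CUBIC));print(c["xyz"],c["rotation"])
```

```text
17.75 [0.6064381  0.07674798 0.04139046] [ 1.47817072 -5.71288463  1.26287502] [ 0.60815954 -0.06163732]
[0.58723235 0.15972563 0.18335597] [-0.33595331 -0.00062966  0.23644901]
```

View pics/wrist13.png

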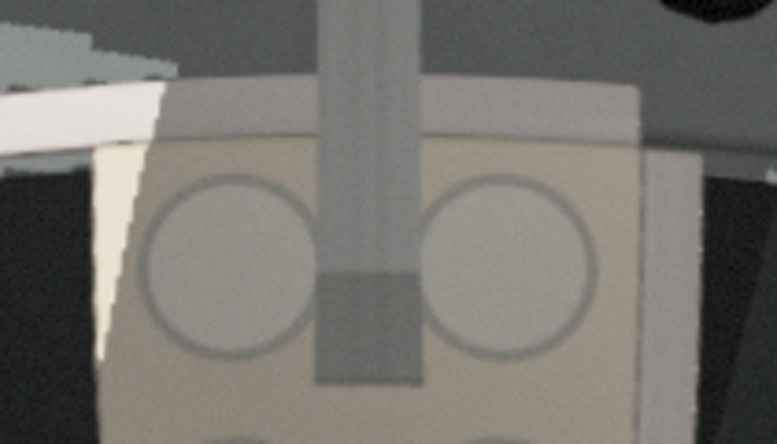

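The tile is in the corner, touching both. Now build up the press.

drive_tool --moves '[[[-0.04,0,0],[0,0,0],0],[[0,0,0],[0,0,0],0]]'

```text
clock: 17.97
ee_pos: [0.6065, 0.0768, 0.0414]
eef_rot: [-1.571, -0.002, -1.333]
force: [1.8, -6.3, 0.7]
grip_width: 0.0001
```

drive_tool --moves '[[[-0.04,0,0],[0,0,0],0],[[0,0,0],[0,0,0],0]]'

```text
clock: 18.13
ee_pos: [0.6064, 0.0768, 0.0414]
eef_rot: [-1.571, -0.003, -1.333]
force: [1.6, -7.9, 1.1]
grip_width: 0.0001
```

drive_tool --moves '[[[-0.04,0,0],[0,0,0],0],[[0,0,0],[0,0,0],0],[[0,0,0],[0,0,0],0]]'

```text
clock: 18.38
ee_pos: [0.6064, 0.0769, 0.0414]
eef_rot: [-1.571, -0.003, -1.333]
force: [2.5, -9.6, -0.1]
grip_width: -0.0002
```

drive_tool --moves '[[[-0.03,0,0],[0,0,0],0],[[0,0,0],[0,0,0],0],[[0,0,0],[0,0,0],0],[[0,0,0],[0,0,0],0],[[0,0,0],[0,0,0],0],[[0,0,0],[0,0,0],0]]'

```text
clock: 18.88
ee_pos: [0.6064, 0.0769, 0.0414]
eef_rot: [-1.571, -0.004, -1.333]
force: [2.2, -9.5, 1.8]
grip_width: -0.0002
```

About 9.8 N in total, less roughly 4 N of drag, gives about 6 N on the stop. I held that for more than 0.5 s. Now withdraw and check.

drive_tool --moves '[[[0.1,0,0],[0,0,0],0],[[0.3,0,0],[0,0,0],0],[[0.8,0,0],[0,0,0],0],[[0.3,-2.0,0],[0,0,0],0],[[0,-3.5,0],[0,0,0],0],[[0,-3.5,0],[0,0,0],0],[[0,0,0],[0,0,0],0],[[0,0,0],[0,0,0],0]]'

```text
clock: 19.55
ee_pos: [0.6112, 0.0646, 0.1345]
eef_rot: [-1.565, -0.0, -1.334]
force: [-1.1, -0.0, -0.7]
grip_width: -0.0002
```

Run:
```python
from rig import *
from h import *
o=get_obs();print(o["clock"],o["ee_pos"],o["force"])
c=camera("wrist");cv2.imwrite("pics/wrist14.png",cv2.resize(c["frame"][0:300,200:460],None,fx=2,fy=2,interpolation=cv2.INTER_CUBIC));print(c["xyz"],c["rotation"])
c=camera("scene");cv2.imwrite("pics/scene14.png",cv2.resize(c["frame"][150:290,220:460],None,fx=3.3,fy=3.3,interpolation=cv2.INTER_CUBIC))
```

```text
19.55 [0.61121236 0.06461557 0.13447863] [-1.10212473 -0.01355468 -0.70898401]
[0.59130917 0.14725809 0.27655521] [-0.33472495 -0.00610229  0.2362533 ]
```

View pics/wrist14.png

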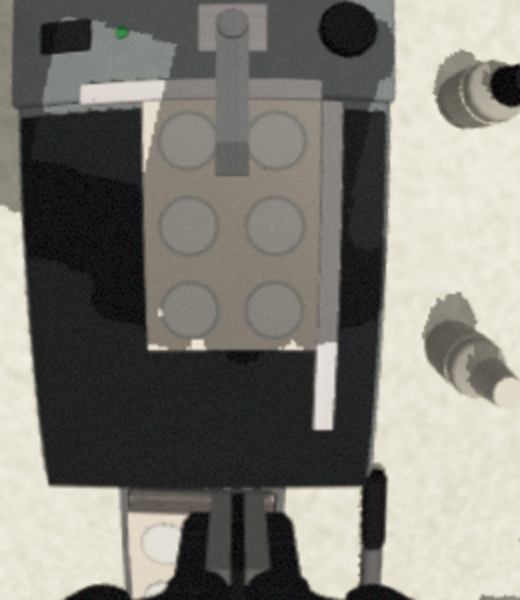

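View pics/scene14.png

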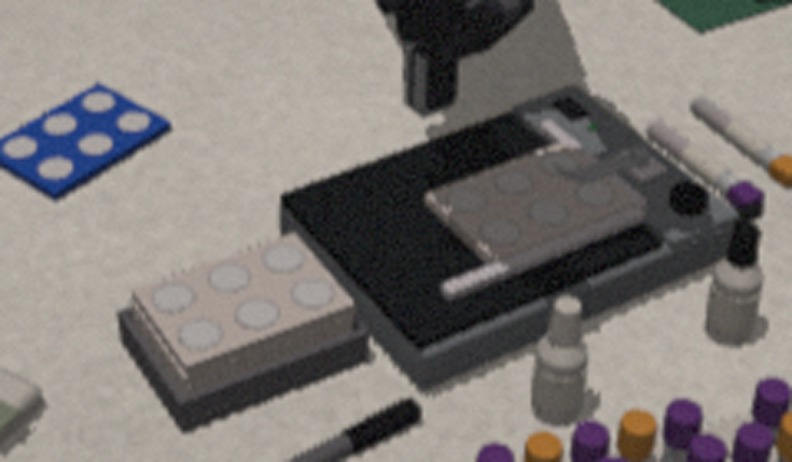

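The tile is flush with the rail and the stop, the clip lies on it, the stack is unmoved and the gripper is clear. Handing in.

Run:
```python
from rig import *
print(finish_job()); print(get_obs()["clock"])
```

```text
the job is handed in; nothing more can be done
None
the job is handed in; nothing more can be done
```

The top tile is in the corner of the reading stage, under the clip and flush with both the back rail and the end stop. I handed the job in at about 20 s of the 72 s; `finish_job()` gave no verdict.

**What I did:**
- **Slide:** with the gripper shut, I pushed the tile by its rear edge off the stack onto the glass, without lifting it.
- **Rail press:** I pressed it against the back rail from the near side with about 5–7 N for over 0.5 s.
- **Stop press:** I slid it along the rail under the clip and pressed it on the end stop with about 9.8 N in total, held for over 0.5 s. With the clip's drag of about 4 N taken off, that is about 6 N on the stop.

**Last checks:**
- The final wrist and scene pictures show no gap at the rail or the stop, and the clip bearing on the tile.
- The stack and the bystanders in view show no visible movement, and the gripper was clear above everything.
- These final checks were by eye. I took no final measured tile pose and did not measure the other tiles' shift.

**Disagreements:**
- The stage yaw came out as 13.0° in the first picture and about 13.6° later. I turned the tool by 0.01 rad to match before the final slide.
- The stop was about 2 mm farther than the last picture before contact suggested. I closed that gap in steps of 0.5 mm or less, watching the force.

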